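# Clamp a glued flower panel with the cam and set its drying-day wheel

## Robot

A 6-joint arm with a two-finger parallel gripper is mounted at the origin on the work surface. World frame = base frame: x ahead of the robot, y to its left, z up, the work surface at z = 0. Lengths are in m, angles in rad, forces in N, time in s.
With the tool pointing down it reaches from about 0.375 to 0.9 m from the base axis. Payload 3.1 kg.
Tool frame: the origin (TCP) lies between the finger pads; the fingertips stand 22 mm ahead of it and the grasp point (between the pads) lies 3 mm ahead of it; z points along the fingers, y is the line along which they close (so a half turn about z gives the same grasp; the last joint's range is limited). The gripper opens to 87 mm and grips with 3 to 60 N. Pads are 19 mm wide; open, the fingers measure 117 mm over their backs; the gripper's body (75 mm by 190 mm) begins 51 mm behind the grasp point.
Start: joints at [-1.482, 0.527, 1.433, -0, 1.181, -0.178], TCP at [0.165, -0.603, 0.245] pointing down, gripper open.
Joint ranges: [-3.08, 3.08], [-0.75, 2.2], [0.22, 2.44], [-1.43, 4.57], [0, 2.65], [-2.85, 2.85]. Speed limits (rad/s): [2.79, 2.79, 3.14, 3.14, 3.14, 3.14].

## Interface

Orientations are given as a unit quaternion [x, y, z, w].
In Python, from rig import get_obs, camera, get_calibration, hand_in, cut_out gives the robot as it stands.
- The arm moves only by the shell command python3 -m inch 'ROWS' [OPENING] [FORCE]. ROWS is JSON, one flat list of numbers, 6 for each row, row after row: the shift along the tool's x, y, z scaled (see below), then the turn, a rotation vector about the tool's x, y, z scaled (see below). A call has 1 to 20 rows; each row is the pose to reach, as a shift and turn from the pose commanded when the call began, along the tool's axes at that moment; what a row does not reach only later rows make up. The controller multiplies each number of a shift by 0.08 m and each number of a turn by 90 degrees. A row lasts 1/12 s, in which the tool goes at most 41.7 mm and 7.16 degrees, less where a joint would pass 70% of its speed; a pose out of reach is approached as far as the arm can. A call with a number of a shift or a turn outside -1 to 1 is refused whole. A call with a gripper value outside its range is refused whole. OPENING is the finger opening in mm, from 0 to 87, set as the call begins (- or left out, the last holds). The fingers move at their own pace and stop on an object; FORCE is the grip in N (left out, the last holds). Time passes only in rows, so rows that repeat a pose let the fingers close. It gives the time, the measured TCP pose, the force, the opening and the grip force at its end, in the units of the state.
- get_obs(): the state, without advancing time (a new reading comes with each control period).
- camera(name): name is "side" or "top" or "wrist"; returns the picture (384x512x3 uint8, red, green, blue); there is no depth.
- get_calibration(name): a dict with "vertical_fov" (degrees; the focal length in pixels is half the picture's height over the tangent of half this angle, whatever the lens; pixels are square), "cx", "cy" (the principal point, pixels), "T" (4x4, takes a point from camera to world coordinates). Camera axes: x right, y down, z forward; pixel columns grow to the right and rows downward; lengths in m; the calibration is good to about 2 mm. A picture is of the moment at which its call begins: read the wrist's pose just before it. get_calibration takes no time and is no camera call; for the wrist camera it gives the pose at the moment of the call.
- hand_in(): hands the job in; it is judged then, once.
Trained networks look in the newest picture that a camera, given by its name, has taken for a name from the list of things; names that differ only in an ending like _2 or _b are one class to them, and where a whole thing is asked for, a point or a joint stands for the part that bears it (a point fixed in the world has none). Each returns a list of dicts, best first, with "conf" (0 to 1); they miss things now and then, are a little off and sometimes report something else, mostly with a low value. They report only what shows in the picture. A call takes as long as a camera call. They do not tell look-alikes from the thing itself.
- cut_out(camera, thing): "region" (384x512 bool, what is visible of it) and "bbox" ([left, top, right, bottom] in pixels, round what is visible of it).
The state is a dict: "time": time; "q": joint angles; "joint_velocities": joint speeds; "joint_torque": joint torques, N m; "position": TCP position; "tool_rot": TCP orientation; "ft_force": force on the tool from outside, world axes, zero at the start; "moment": the same for the moment, N m; "grip_width": finger opening in m; "grip_force": force on a finger pad.
Only numpy, scipy, OpenCV 4.12 (cv2) and the standard library are available. Lean on these libraries where they do the work, as an engineer would, in place of code of your own. Each camera call takes 0.05 s, during which the arm holds its last target. There are 200 camera calls.

## Task

First take the wooden spacer block out of the cam clamp and put it in the empty white basket, then lay the octagonal board (not the square one) flat in the clamp's bed in its place, flat sides square to the wooden fence, and let go. Next turn the crank clockwise until the roller rests in the middle of the cam's widest, constant-radius part (the dwell), so that the jaw holds the board against the fence; last turn the drying-day wheel anticlockwise until the sector with three dots is centred in its window. Leave everything else where it is.

Things in the scene. Friction and masses are not known exactly. Their poses are not given: they have to be found in the camera images.
- clamp: Cam clamp, fixed: plywood base 150 x 285 x 15 mm. Origin on its underside; +y runs from the cam end to the wooden fence. Bed = base top, z = 15 mm. Fence: inner face y = 130 mm, 130 mm along x, top z = 38 mm. Jaw pad facing it: 90 mm along x, top z = 39 mm, face at y = 14 mm with the crank at 0. Lay a board down centred on x = 0, y = 74 mm; its centre is at y = 80 mm once against the fence.
- cam_axis (a point): Point on the vertical axis of the cam and crank, at z = 80 mm in the clamp's frame, the height of crank_grip (axis at x = 0, y = -81 mm of the clamp). The flat steel cam lies at 22 to 32 mm, the aluminium crank arm at 40 to 48 mm.
- crank_grip (a point): Middle of the crank's upright black handle: a freely spinning cylinder 20 mm in diameter, from z = 50 to 108 mm in the clamp's frame, 62 mm from cam_axis. It can be pinched from above, and spins in the grip as the crank goes round.
- crank (a joint): Crank angle in rad, grows clockwise from above, 0 to 4.2; starts at 0 to 0.5 (jaw open: 12 to 16 mm to spare beside a board). The middle of the dwell is at 2.4, where the handle lies in the clamp's -x direction from the axis. The roller is on the dwell from 1.8 to 3.0; beyond, the jaw opens again. Friction 0.12 N m; stays where it is left.
- follower (a joint): Travel in m of the roller slide driven by the cam, 0 (open) to 0.022 (in the dwell), towards the fence. A return spring (3 to 5 N) keeps the roller on the cam; turning the crank takes up to about 7 N at the handle.
- pad (a joint): How far in m the jaw's sprung pad is pushed back into its slide (0 to 0.012; spring 700 N/m, about 3 N preload). 0 with nothing clamped, about 0.006 with the board clamped against the fence.
- spacer_mid (a point): Centre of the wooden spacer block, 100 (x) x 30 (y) x 60 (z, tall) mm, 140 g, standing loose in the clamp's bed, its length roughly along the clamp's x. Its top stands about 37 mm above fence and pad, so take it near the top across its 30 mm.
- basket: Empty white slatted plastic basket, 190 (x) x 140 (y) x 45 (z) mm, walls 5 mm, fixed; origin at the centre of its underside. The other baskets are full or stand elsewhere.
- octa_mid (a point): Axis of the octagonal plywood-and-card board, half-way up: regular octagon 100 mm across flats, 26 mm thick, 350 g, with an upright wooden grip strip 70 (x) x 22 (y) x 30 (z) mm on top. The point is 28 mm above the underside, 2 mm above the board's top face; the strip reaches 28 mm above it. Flats face x, y and the diagonals; any of the 8 sides may face the fence.
- square_mid (a point): The same point of the square board (90 x 90 mm, otherwise like the octagonal one). Not wanted: leave it.
- wheel_stand: Stand of the drying-day wheel, fixed. Origin on the table under the wheel's axis; +x points to the small wooden window frame over the rim (top at z = 50 mm), inside opening about 44 x 45 mm.
- wheel_axis (a point): Point on the vertical axis of the wheel at 75 mm above the table, the height of wheel_grip. The white wheel is 130 mm in diameter, its face at z = 38 mm, divided into six sectors bearing one to six dots.
- wheel_grip (a point): Middle of the wheel's upright wooden knob: a freely spinning cylinder 18 mm in diameter, from 42 to 102 mm above the table, 45 mm from the wheel's axis. Can be pinched from above.
- wheel (a joint): Wheel angle in rad, grows anticlockwise seen from above, 0 to 3.0; starts between 0 and 0.9. At 2.0 the three-dot sector is centred in the window. Friction 0.05 N m; stays where it is left.
- rod_a: Steel threaded press rod with wing nuts, 190 mm long, lying on the table between robot and clamp, 24 mm high; origin at mid-length on the table. Bystander.
- rod_b: The same kind of rod beyond the clamp. Bystander.
- brush: Brush lying beyond the clamp. Bystander.
- glue: Closed bottle 60 mm in diameter, 140 mm tall, beyond the boards; origin at its underside. Bystander.
- jar: Closed jar 60 mm in diameter, 90 mm tall, beyond the basket; origin at its underside. Bystander.
Mind the look-alikes: they are no part of the job. Leave any orange or red look-alike of the wheel_stand alone.

How it is judged:
By the outcome, as a careful person would: the job done as asked, in the order asked, and still so for the second after the job is handed in, with the robot touching nothing.
It also fails if it takes over 72 s, if anything falls off the work surface, if the arm or the gripper's body presses on something with over 40 N, if the wrist force passes 120 N, or if a joint passes its speed limit or range.

## Working session

There is one attempt and no reset: what is moved stays moved. The work goes in short steps, Python scripts to look and compute and a shell command to move; the robot and the scene stay as the last step left them, time stands still between calls to the robot, and variables do not carry over. Pictures are saved under pics/ and viewed, at most 10 in all, crops included, and the job is handed in when it is done.

```bash
ls; mkdir -p pics; python3 - <<'E'
from rig import *
import cv2,numpy as np
for n in("top","side"):
    im=camera(n);cv2.imwrite(f"pics/{n}0.png",cv2.resize(im[:,:,::-1],(800,600),interpolation=cv2.INTER_CUBIC))
    c=get_calibration(n);print(n,c["vertical_fov"],c["cx"],c["cy"],np.round(c["T"],3).tolist())
    for t in["clamp","crank_grip","spacer_mid","basket","octa_mid","square_mid","wheel_stand","wheel_grip","rod_a","glue","jar"]:
        print(t,[(round(float(d["conf"]),2),np.round(d["bbox"]).tolist()) for d in cut_out(n,t)[:4]])
o=get_obs();print(o)
E
```

```text
pics
top 52.04537950232283 253.2437486316231 192.91648498473606 [[-0.012, -0.997, 0.073, 0.375], [-1.0, 0.01, -0.028, -0.058], [0.027, -0.073, -0.997, 1.332], [0.0, 0.0, 0.0, 1.0]]
clamp [(0.61, [159.0, 142.0, 254.0, 196.0])]
crank_grip [(0.69, [282.0, 198.0, 322.0, 236.0]), (0.39, [242.0, 140.0, 252.0, 148.0]), (0.17, [225.0, 143.0, 251.0, 179.0])]
spacer_mid [(0.66, [179.0, 152.0, 195.0, 184.0])]
basket [(0.94, [300.0, 121.0, 350.0, 184.0])]
octa_mid [(0.91, [113.0, 142.0, 146.0, 170.0]), (0.18, [302.0, 122.0, 350.0, 182.0])]
square_mid [(0.9, [113.0, 186.0, 148.0, 217.0])]
wheel_stand [(0.74, [351.0, 203.0, 388.0, 241.0]), (0.71, [283.0, 190.0, 323.0, 238.0]), (0.68, [303.0, 260.0, 334.0, 267.0])]
wheel_grip [(0.4, [361.0, 228.0, 368.0, 236.0])]
rod_a [(0.67, [202.0, 198.0, 221.0, 254.0]), (0.49, [165.0, 87.0, 212.0, 115.0]), (0.36, [299.0, 120.0, 350.0, 185.0])]
glue [(0.67, [134.0, 92.0, 157.0, 116.0])]
jar [(0.69, [298.0, 96.0, 318.0, 120.0])]
side 45.17558649066252 254.3726677673836 191.13731571993617 [[-0.979, -0.113, 0.171, 0.26], [-0.205, 0.48, -0.853, 1.022], [0.014, -0.87
[... 894 characters left out ...]
48250640e+00,  5.27473397e-01,  1.43268210e+00, -4.23617203e-06,
        1.18136135e+00, -1.78526062e-01]), 'joint_velocities': array([ 8.08346618e-05, -3.32988413e-04,  9.34177965e-05, -2.22645115e-03,
       -3.20657017e-04, -1.08185026e-03]), 'joint_torque': array([ 1.65692305e-03, -4.40016961e+01, -1.76984507e+01,  6.34921761e-02,
        5.05362824e-02, -8.37908260e-06]), 'position': array([ 0.16479987, -0.60287966,  0.24457047]), 'tool_rot': array([ 9.91114236e-01,  1.33013419e-01, -3.66697540e-06,  3.77742207e-05]), 'ft_force': array([-0.28811147,  0.34928164, -1.01995667]), 'moment': array([ 0.00416652,  0.00229134, -0.00179526]), 'grip_force': 0.0, 'grip_width': 0.08727757405211235}
```

View top.

View pics/top0.png

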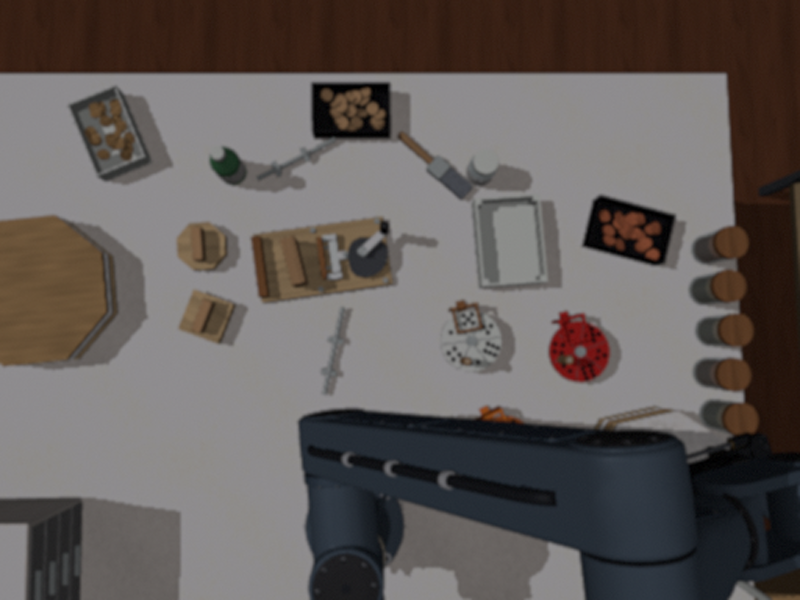

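View pics/side0.png

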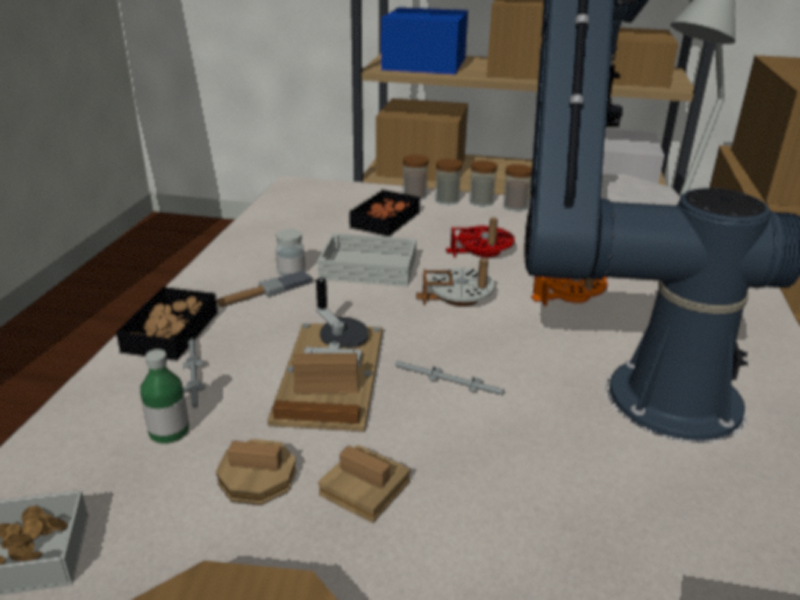

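```bash
cat > h.py <<'E'
from rig import *
import numpy as np,cv2
from scipy.spatial.transform import Rotation as R
def un(c,u,v,z):
    f=192/np.tan(np.radians(c["vertical_fov"])/2)
    T=np.array(c["T"]);d=T[:3,:3]@np.array([(u-c["cx"])/f,(v-c["cy"])/f,1]);p=T[:3,3]
    return (p+d*(z-p[2])/d[2])
def proj(c,P):
    f=192/np.tan(np.radians(c["vertical_fov"])/2);T=np.array(c["T"])
    q=T[:3,:3].T@(np.array(P)-T[:3,3]);return np.array([c["cx"]+f*q[0]/q[2],c["cy"]+f*q[1]/q[2]])
def yaw(): 
    r=R.from_quat(get_obs()["tool_rot"]).as_matrix();return np.arctan2(r[1,0],r[0,0])
def to(P,yw=None):
    "units: shift /0.08 in tool axes, turn about tool z /90deg"
    o=get_obs();r=R.from_quat(o["tool_rot"]).as_matrix();s=r.T@(np.array(P)-o["position"])/0.08
    t=0 if yw is None else -(((yw-yaw()+np.pi/2)%np.pi)-np.pi/2)/(np.pi/2)
    return np.round(s,2).tolist(),round(float(t),3)
def see(n,tag,things=(),z=0.0):
    c=get_calibration(n);im=camera(n);cv2.imwrite(f"pics/{tag}.png",cv2.resize(im[:,:,::-1],(800,600),interpolation=cv2.INTER_CUBIC))
    out={}
    for t in things:
        for d in cut_out(n,t)[:2]:
            m=d["region"].astype(np.uint8);(cx,cy),(w,h),a=cv2.minAreaRect(cv2.findNonZero(m));ys,xs=np.nonzero(m)
            print(t,round(float(d["conf"]),2),"centroid",xs.mean().round(1),ys.mean().round(1),"rect",np.round((cx,cy,w,h,a),1).tolist(),"bbox",np.round(d["bbox"]).tolist())
            out.setdefault(t,d)
    return c,out
E
python3 - <<'E'
from h import *
c=get_calibration("top")
s=lambda u,v,z:np.round(un(c,u*.64,v*.64,z),3)[:2].tolist()
print("spacer",s(290,259,.075));print("basket",s(510,243,.03));print("octa",s(202,246,.026));print("octa strip ends",s(199,229,.056),s(202,259,.056))
print("clampcorners",s(255,235,.015),s(388,218,.015),s(395,283,.015),s(264,302,.015))
print("handletop",s(384,227,.108));print("wheel",s(472,340,.038),"win",s(466,318,.05))
print(to([.47,.10,.30],.127))
E
```

```text
spacer [0.556, 0.124]
basket [0.593, -0.341]
octa [0.592, 0.317]
octa strip ends [0.623, 0.315] [0.56, 0.308]
clampcorners [0.617, 0.207] [0.652, -0.08] [0.51, -0.093] [0.472, 0.187]
handletop [0.614, -0.07]
wheel [0.386, -0.254] win [0.432, -0.24]
([6.0, -7.47, -0.69], 0.089)
```

```bash
python3 - <<'E'
from h import *
c=get_calibration("wrist");o=get_obs();r=R.from_quat(o["tool_rot"]).as_matrix()
T=np.array(c["T"]);print(np.round(r.T@(T[:3,3]-o["position"]),3),np.round(r.T@T[:3,:3],2).tolist(),c["vertical_fov"])
print(to([.55,.124,.28],.127), yaw())
E
```

```text
[ 0.085 -0.    -0.139] [[0.0, -0.95, -0.3], [1.0, 0.0, 0.0], [-0.0, -0.3, 0.95]] 58.51977785025616
([7.04, -7.49, -0.44], 0.089) 0.2668176003211323
```

```bash
M="python3 -m inch"
for i in 1; do python3 -m inch '[0.9,-0.95,-0.06,0,0,0, 0.9,-0.95,-0.06,0,0,0, 0.9,-0.95,-0.06,0,0,0]'
python3 -m inch '[0.9,-0.95,-0.06,0,0,0, 0.9,-0.95,-0.06,0,0,0, 0.9,-0.95,-0.06,0,0,0]'
python3 -m inch '[0.9,-0.95,-0.06,0,0,0, 0.9,-0.95,-0.06,0,0,0, 0.9,-0.95,-0.06,0,0,0]'
python3 -m inch '[0.9,-0.95,-0.06,0,0,0, 0.9,-0.95,-0.06,0,0,0, 0.9,-0.95,-0.06,0,0,0]'
python3 -m inch '[0.9,-0.95,-0.06,0,0,0, 0.9,-0.95,-0.06,0,0,0, 0.9,-0.95,-0.06,0,0,0]'
python3 -m inch '[0.9,-0.95,-0.06,0,0,0, 0.9,-0.95,-0.06,0,0,0, 0.9,-0.95,-0.06,0,0,0]'
python3 -m inch '[0.9,-0.95,-0.06,0,0,0, 0.9,-0.95,-0.06,0,0,0, 0.9,-0.95,-0.06,0,0,0]'
python3 -m inch '[0.74,-0.84,0,0,0,0.09, 0.74,-0.84,0,0,0,0.09, 0.74,-0.84,0,0,0,0.09, 0.74,-0.84,0,0,0,0.09]' 60; done
python3 - <<'E'
from h import *
c,o=see("wrist","w1",["spacer_mid","clamp","crank_grip","octa_mid"])
print(get_obs()["position"],yaw())
E
```

```text
time: 1.45
position: [0.2153, -0.5063, 0.2489]
tool_rot: [0.991, 0.133, 0.001, -0.002]
ft_force: [0.1, 0.8, 0.5]
grip_width: 0.0871
grip_force: 0.0
time: 1.7
position: [0.2646, -0.4136, 0.2541]
tool_rot: [0.991, 0.134, 0.0, -0.002]
ft_force: [-0.1, -0.6, 0.2]
grip_width: 0.087
grip_force: 0.0
time: 1.95
position: [0.3137, -0.3217, 0.2591]
tool_rot: [0.991, 0.134, 0.0, -0.001]
ft_force: [-0.2, 0.5, -0.3]
grip_width: 0.0871
grip_force: 0.0
time: 2.2
position: [0.3631, -0.23, 0.264]
tool_rot: [0.991, 0.134, 0.0, -0.001]
ft_force: [-0.1, 0.6, 0.0]
grip_width: 0.0868
grip_force: 0.0
time: 2.45
position: [0.4128, -0.1381, 0.269]
tool_rot: [0.991, 0.134, 0.001, -0.0]
ft_force: [-0.1, -0.8, -0.2]
grip_width: 0.0871
grip_force: 0.0
time: 2.7
position: [0.4627, -0.0458, 0.2739]
tool_rot: [0.991, 0.134, 0.001, -0.0]
ft_force: [-0.3, -0.1, -0.2]
grip_width: 0.0869
grip_force: 0.0
time: 2.95
position: [0.5125, 0.0466, 0.2788]
tool_rot: [0.991, 0.134, 0.001, -0.0]
ft_force: [1.1, -0.2, 0.1]
grip_width: 0.0867
grip_force: 0.0
time: 3.28
position: [0.5511, 0.1262, 0.2781]
tool_rot: [0.998, 0.065, 0.001, -0.0]
ft_force: [-0.1, -0.9, 0.3]
grip_width: 0.0681
grip_force: 0.0
spacer_mid 0.96 centroid 263.6 157.6 rect [263.9, 158.1, 99.1, 29.8, 83.0] bbox [244.0, 108.0, 283.0, 206.0]
spacer_mid 0.25 centroid 312.8 148.6 rect [312.6, 149.4, 12.9, 79.3, 3.2] bbox [306.0, 112.0, 325.0, 192.0]
clamp 0.79 centroid 321.0 141.4 rect [338.5, 144.5, 125.0, 307.0, 90.0] bbox [182.0, 81.0, 494.0, 207.0]
crank_grip 0.77 centroid 466.5 124.9 rect [466.0, 125.2, 51.4, 22.4, 10.0] bbox [441.0, 110.0, 493.0, 139.0]
octa_mid 0.67 centroid 90.3 91.9 rect [90.0, 92.5, 95.0, 100.0, 90.0] bbox [42.0, 48.0, 143.0, 140.0]
[0.54939392 0.12214397 0.2781151 ] 0.12378122110097958
```

View pics/w1.png

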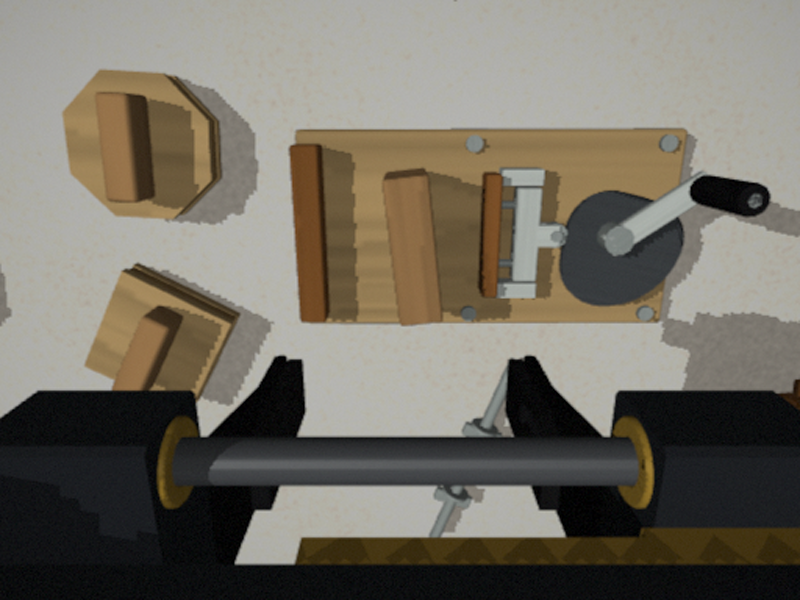

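```bash
python3 - <<'E'
from h import *
c=get_calibration("wrist")
s=lambda u,v,z:un(c,u*.64,v*.64,z)[:2]
TL,TR,BR,BL=[s(*p,.015) for p in((296,130),(686,129),(660,320),(301,321))]
print(np.round([TL,TR,BR,BL],3).tolist(), [np.linalg.norm(a-b).round(3) for a,b in((TL,TR),(TR,BR),(BR,BL),(BL,TL))])
mid=(TL+TR+BR+BL)/4; yv=(TL-TR)+(BL-BR); cy=np.arctan2(-yv[0],yv[1])
print("base centre",mid,"clamp yaw",cy)
# fence inner top edge
F=[s(322,146,.038),s(327,321,.038)];print("fence",np.round(F,3).tolist(), np.arctan2(*(F[0]-F[1])[::-1]))
q=[s(*p,.075) for p in((387,180),(428,177),(440,322),(402,325))]
m=sum(q)/4;d=(q[0]-q[3])+(q[1]-q[2]);sy=np.arctan2(d[1],d[0]);print("spacer",m,sy,[np.linalg.norm(q[i]-q[(i+1)%4]).round(3) for i in range(4)])
print("cam axis",s(618,239,.048),"handle top",s(756,201,.108))
# octa
P=[s(*p,.056) for p in((99,95),(143,95),(153,200),(108,202))];m8=sum(P)/4;d=(P[0]-P[3])+(P[1]-P[2]);print("octa strip",m8,np.arctan2(d[1],d[0]))
print(to([m[0],m[1],.065],sy))
E
```

```text
[[0.62, 0.209], [0.655, -0.069], [0.51, -0.089], [0.474, 0.196]] [np.float64(0.28), np.float64(0.146), np.float64(0.288), np.float64(0.147)]
base centre [0.56466962 0.0619458 ] clamp yaw 0.12672269078722972
fence [[0.612, 0.187], [0.485, 0.173]] 0.10696703359101095
spacer [0.55362267 0.11604824] 0.2203425103482708 [np.float64(0.026), np.float64(0.098), np.float64(0.026), np.float64(0.098)]
cam axis [ 0.57569324 -0.02557393] handle top [ 0.61667014 -0.07323138]
octa strip [0.5951892  0.31094919] 0.058830993447797554
([0.05, 0.08, 2.66], -0.061)
```

```bash
python3 -m inch '[0.05,0.08,0.9,0,0,-0.061, 0.05,0.08,0.9,0,0,-0.061]' 60
python3 -m inch '[0,0,0.95,0,0,0, 0,0,0.95,0,0,0]'
python3 -m inch '[0,0,0.6,0,0,0, 0,0,0.81,0,0,0, 0,0,0.81,0,0,0]'
python3 - <<'E'
from h import *
print(to([.5536,.116,.065],.22))
see("wrist","w2")
E
```

```text
time: 3.7
position: [0.5555, 0.1162, 0.2066]
tool_rot: [0.994, 0.111, 0.002, 0.0]
ft_force: [-1.0, 0.3, -1.7]
grip_width: 0.0603
grip_force: 0.0
time: 3.87
position: [0.5544, 0.116, 0.1289]
tool_rot: [0.994, 0.109, 0.0, 0.0]
ft_force: [0.8, -0.6, -0.4]
grip_width: 0.06
grip_force: 0.0
time: 4.12
position: [0.5507, 0.1161, 0.0607]
tool_rot: [0.994, 0.109, -0.006, -0.0]
ft_force: [-0.8, -0.3, -0.8]
grip_width: 0.0598
grip_force: 0.0
([0.03, 0.01, -0.05], -0.001)
```

View pics/w2.png

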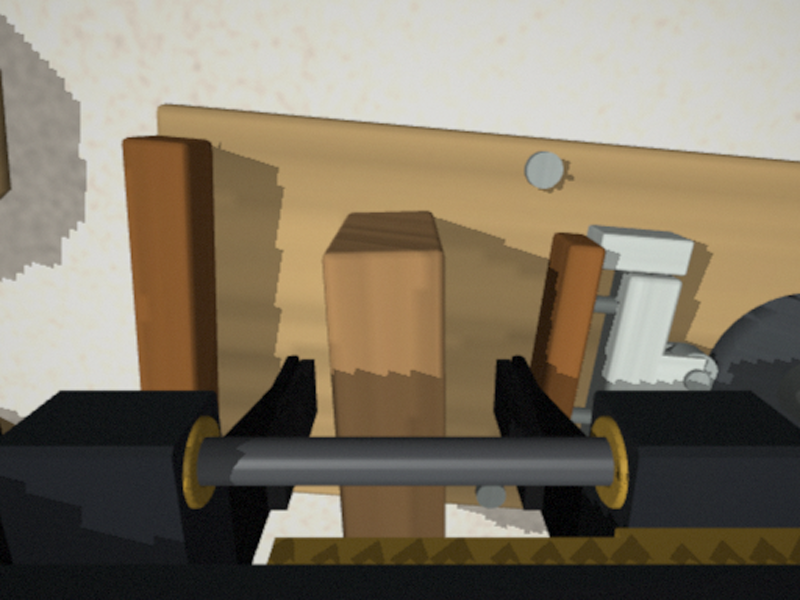

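```bash
python3 -m inch '[0,0,0,0,0,0, 0,0,0,0,0,0, 0,0,0,0,0,0, 0,0,0,0,0,0, 0,0,0,0,0,0]' 15 30
python3 -m inch '[0,0,-0.5,0,0,0, 0,0,-1,0,0,0]'
python3 -m inch '[0,0,-0.75,0,0,0, 0,0,-0.75,0,0,0, 0,0,-0.75,0,0,0]'
python3 - <<'E'
from h import *
print(to([.593,-.341,.205],.1),get_obs()["position"])
c,o=see("top","t1",["basket"])
E
```

```text
time: 4.58
position: [0.5557, 0.118, 0.0669]
tool_rot: [0.994, 0.11, 0.001, -0.0]
ft_force: [-0.7, 1.3, 0.5]
grip_width: 0.0344
grip_force: 0.6
time: 4.75
position: [0.5522, 0.1178, 0.1433]
tool_rot: [0.994, 0.11, -0.004, -0.0]
ft_force: [0.6, 0.1, -1.0]
grip_width: 0.0296
grip_force: 30.0
time: 5.0
position: [0.5581, 0.1181, 0.2111]
tool_rot: [0.994, 0.111, 0.006, 0.001]
ft_force: [0.5, 0.2, -2.1]
grip_width: 0.0295
grip_force: 30.0
([-0.84, 5.69, 0.08], 0.078) [0.55812416 0.11811931 0.21111008]
basket 0.74 centroid 325.6 153.6 rect [325.7, 153.4, 57.9, 44.3, 85.2] bbox [303.0, 121.0, 349.0, 183.0]
basket 0.59 centroid 235.8 161.7 rect [235.5, 159.0, 34.0, 25.0, 90.0] bbox [226.0, 141.0, 250.0, 180.0]
```

```bash
python3 -m inch '[-0.14,0.95,0,0,0,0, -0.14,0.95,0,0,0,0]'
python3 -m inch '[-0.14,0.95,0,0,0,0, -0.14,0.95,0,0,0,0]'
python3 -m inch '[-0.14,0.95,0,0,0,0, -0.14,0.95,0,0,0,0]'
python3 -m inch '[-0.14,0.95,0,0,0,0, -0.14,0.95,0,0,0,0]'
python3 -m inch '[-0.14,0.95,0,0,0,0, -0.14,0.95,0,0,0,0]'
python3 -m inch '[-0.14,0.94,0.08,0,0,0.05, -0.14,0.94,0.08,0,0,0.05, -0.14,0.94,0.08,0,0,0.05, -0.14,0.94,0.08,0,0,0.05]'
python3 - <<'E'
from h import *
c=get_calibration("top");print("basket",un(c,325.7,153.4,.03),un(c,325,153,.045))
print(to([.593,-.341,.205],.1),get_obs()["position"],yaw())
c,o=see("wrist","w3",["basket","spacer_mid"])
c,o=see("side","s3",["spacer_mid"])
d=o.get("spacer_mid")
if d: b=d["bbox"];print(proj(c,[.593,-.341,.15]),proj(c,[.593,-.341,.165]),proj(c,[.593,-.341,.22]))
E
```

```text
time: 5.27
position: [0.5588, 0.0418, 0.2034]
tool_rot: [0.994, 0.113, -0.002, -0.0]
ft_force: [1.1, 0.6, -1.4]
grip_width: 0.0299
grip_force: 30.0
time: 5.43
position: [0.5647, -0.0369, 0.203]
tool_rot: [0.994, 0.111, -0.002, -0.001]
ft_force: [0.8, -0.3, -1.7]
grip_width: 0.0297
grip_force: 30.0
time: 5.6
position: [0.5705, -0.1139, 0.2028]
tool_rot: [0.994, 0.11, -0.002, -0.001]
ft_force: [0.6, 0.9, -1.6]
grip_width: 0.0296
grip_force: 30.0
time: 5.77
position: [0.5763, -0.1905, 0.2026]
tool_rot: [0.994, 0.11, -0.002, -0.001]
ft_force: [1.1, -0.5, -2.3]
grip_width: 0.0297
grip_force: 30.0
time: 5.93
position: [0.5821, -0.2671, 0.2024]
tool_rot: [0.994, 0.11, -0.002, -0.001]
ft_force: [0.7, 0.5, -1.4]
grip_width: 0.0297
grip_force: 30.0
time: 6.27
position: [0.5874, -0.3424, 0.1954]
tool_rot: [0.998, 0.07, -0.002, -0.002]
ft_force: [-0.3, 1.0, -1.7]
grip_width: 0.0295
grip_force: 30.0
basket [ 0.6003793  -0.33896222  0.03      ] [ 0.59913748 -0.33341548  0.045     ]
([0.07, -0.01, -0.12], 0.025) [ 0.58738544 -0.34244854  0.19535228] 0.13925140498574443
basket 0.79 centroid 254.6 129.9 rect [256.1, 154.7, 177.6, 215.0, 4.1] bbox [174.0, 41.0, 351.0, 257.0]
spacer_mid 0.61 centroid 258.3 216.4 rect [258.0, 229.5, 203.0, 66.0, 90.0] bbox [224.0, 128.0, 291.0, 331.0]
```

View pics/w3.png

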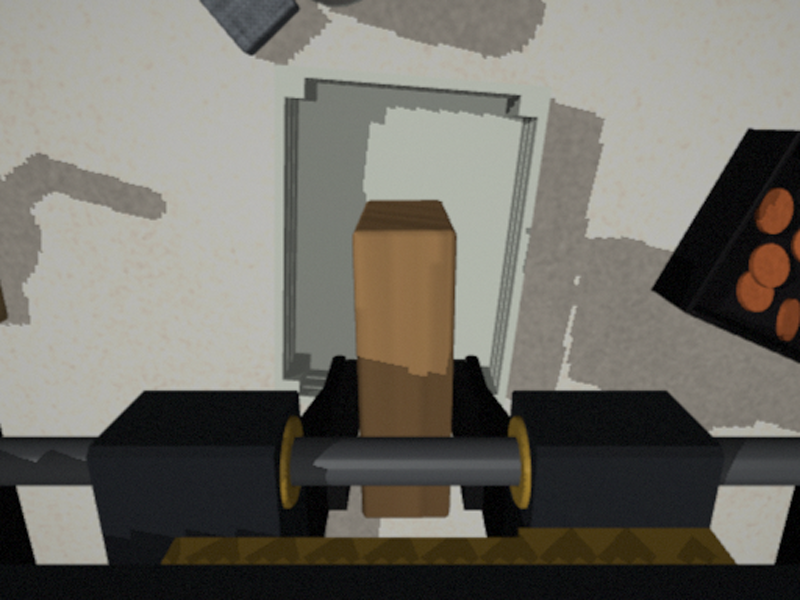

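```bash
python3 -m inch '[0.12,-0.04,0.8,0,0,0.02, 0.12,-0.04,0.8,0,0,0.02, 0.12,-0.04,0.8,0,0,0.02]'
python3 -m inch '[0,0,0.4,0,0,0, 0,0,0.6,0,0,0, 0,0,0.6,0,0,0, 0,0,0.6,0,0,0]'
python3 -m inch '[0,0,0.04,0,0,0, 0,0,0.08,0,0,0, 0,0,0.08,0,0,0]'
```

```text
time: 6.77
position: [0.5957, -0.3322, 0.1296]
tool_rot: [0.998, 0.057, -0.004, -0.004]
ft_force: [-0.8, 1.1, -2.5]
grip_width: 0.0295
grip_force: 30.0
time: 7.1
position: [0.5983, -0.3358, 0.0875]
tool_rot: [0.998, 0.056, -0.0, -0.0]
ft_force: [-0.2, -0.1, -1.0]
grip_width: 0.0302
grip_force: 30.0
time: 7.35
position: [0.5988, -0.3369, 0.0817]
tool_rot: [0.998, 0.056, 0.001, 0.001]
ft_force: [-0.1, 0.4, -2.3]
grip_width: 0.0296
grip_force: 30.0
```

```bash
python3 -m inch '[0,0,0.04,0,0,0, 0,0,0.06,0,0,0, 0,0,0.06,0,0,0]'
python3 -m inch '[0,0,0.03,0,0,0, 0,0,0.05,0,0,0, 0,0,0.05,0,0,0]'
python3 -c "
from h import *
see('wrist','w4')"
```

```text
time: 7.6
position: [0.5981, -0.3365, 0.0756]
tool_rot: [0.998, 0.056, -0.0, -0.0]
ft_force: [0.5, 0.6, -1.9]
grip_width: 0.0295
grip_force: 30.0
time: 7.85
position: [0.5988, -0.3366, 0.0747]
tool_rot: [0.998, 0.056, 0.001, 0.0]
ft_force: [-1.9, 2.4, 11.3]
grip_width: 0.0295
grip_force: 30.0
```

View pics/w4.png

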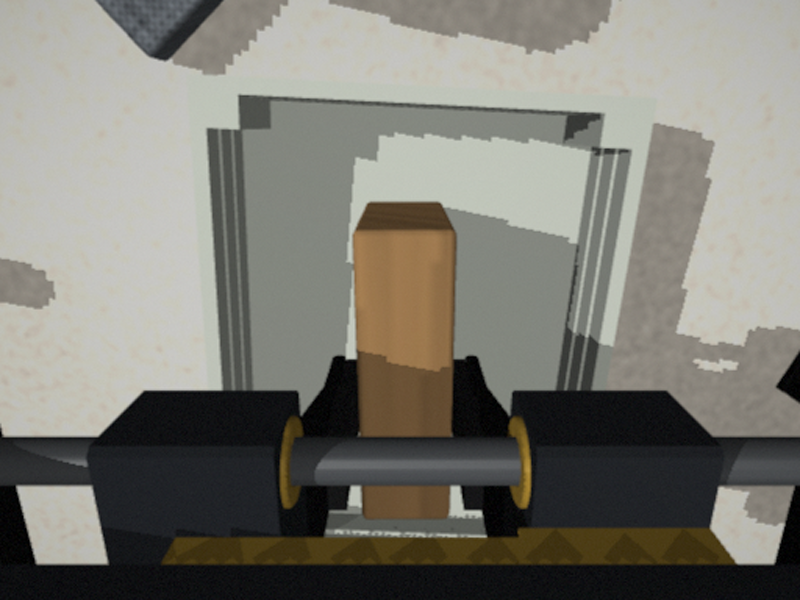

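```bash
python3 -m inch '[0,0,-0.06,0,0,0, 0,0,-0.06,0,0,0, 0,0,-0.06,0,0,0, 0,0,-0.06,0,0,0, 0,0,-0.06,0,0,0]' 60
python3 -m inch '[0,0,-0.4,0,0,0, 0,0,-1,0,0,0, 0,0,-1,0,0,0]'
python3 -m inch '[0,0,-1,0,0,0, 0,0,-1,0,0,0]'
python3 -m inch '[0.095,-0.9,0,0,0,0, 0.095,-0.9,0,0,0,0]'
python3 -m inch '[0.095,-0.9,0,0,0,0, 0.095,-0.9,0,0,0,0]'
python3 -m inch '[0.095,-0.9,0,0,0,0, 0.095,-0.9,0,0,0,0]'
python3 -m inch '[0.095,-0.9,0,0,0,0, 0.095,-0.9,0,0,0,0]'
python3 -m inch '[0.095,-0.9,0,0,0,0, 0.095,-0.9,0,0,0,0]'
python3 -m inch '[0.095,-0.9,0,0,0,0, 0.095,-0.9,0,0,0,0]'
python3 -m inch '[0.095,-0.9,0,0,0,0, 0.095,-0.9,0,0,0,0]'
python3 -m inch '[0.095,-0.9,0,0,0,0, 0.095,-0.9,0,0,0,0]'
python3 -m inch '[0.095,-0.9,0,0,0,0.03, 0.095,-0.9,0,0,0,0.03, 0.095,-0.9,0,0,0,0.03, 0.095,-0.9,0,0,0,0.03, 0.095,-0.9,0,0,0,0.03]'
python3 - <<'E'
from h import *
print(to([.595,.311,.225],.059),get_obs()["position"],yaw())
c,o=see("wrist","w5",["octa_mid"])
c,o=see("top","t5",["spacer_mid"])
E
```

```text
time: 8.32
position: [0.5981, -0.3365, 0.0761]
tool_rot: [0.998, 0.056, -0.0, -0.0]
ft_force: [0.3, 0.3, 0.0]
grip_width: 0.0547
grip_force: 0.0
time: 8.57
position: [0.6015, -0.339, 0.1628]
tool_rot: [0.998, 0.056, 0.004, 0.004]
ft_force: [1.9, -0.6, 1.7]
grip_width: 0.0594
grip_force: 0.0
time: 8.73
position: [0.5973, -0.3358, 0.236]
tool_rot: [0.998, 0.056, -0.002, -0.001]
ft_force: [0.4, -0.8, 0.0]
grip_width: 0.0601
grip_force: 0.0
time: 8.9
position: [0.5994, -0.265, 0.24]
tool_rot: [0.999, 0.054, 0.003, 0.002]
ft_force: [-0.4, 0.8, -0.6]
grip_width: 0.0598
grip_force: 0.0
time: 9.07
position: [0.5968, -0.1892, 0.2366]
tool_rot: [0.998, 0.056, -0.0, -0.001]
ft_force: [0.0, 1.0, -0.2]
grip_width: 0.06
grip_force: 0.0
time: 9.23
position: [0.5963, -0.1165, 0.2363]
tool_rot: [0.998, 0.056, -0.0, -0.001]
ft_force: [-0.3, 0.1, 0.2]
grip_width: 0.0602
grip_force: 0.0
time: 9.4
position: [0.596, -0.0441, 0.2364]
tool_rot: [0.998, 0.056, -0.0, -0.001]
ft_force: [0.3, 0.5, 0.1]
grip_width: 0.0601
grip_force: 0.0
time: 9.57
position: [0.5955, 0.0283, 0.2364]
tool_rot: [0.998, 0.056, -0.0
[... 250 characters left out ...]
, 0.2364]
tool_rot: [0.998, 0.056, 0.0, -0.0]
ft_force: [0.1, -0.7, -0.2]
grip_width: 0.0599
grip_force: 0.0
time: 10.07
position: [0.5943, 0.2456, 0.2364]
tool_rot: [0.998, 0.056, 0.0, -0.001]
ft_force: [-0.1, -0.9, 0.3]
grip_width: 0.0602
grip_force: 0.0
time: 10.48
position: [0.594, 0.3146, 0.2361]
tool_rot: [0.999, 0.032, -0.0, 0.0]
ft_force: [0.4, -0.3, -0.1]
grip_width: 0.0604
grip_force: 0.0
([0.01, 0.05, 0.14], 0.004) [0.59401731 0.31458771 0.23606445] 0.06466675727996883
octa_mid 0.73 centroid 250.3 159.0 rect [250.5, 159.5, 94.8, 96.2, 45.0] bbox [200.0, 113.0, 302.0, 208.0]
spacer_mid 0.61 centroid 325.2 150.9 rect [325.1, 151.1, 31.8, 12.3, 84.3] bbox [316.0, 136.0, 331.0, 168.0]
```

View pics/w5.png

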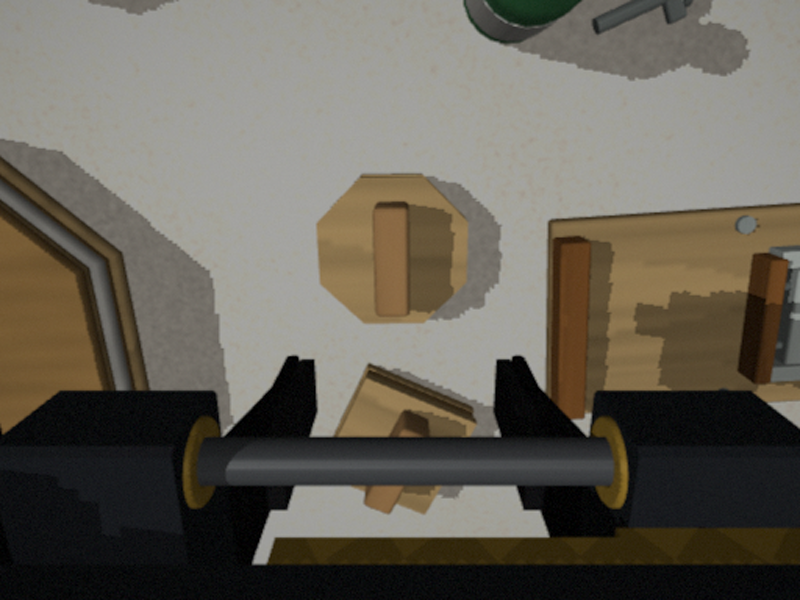

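```bash
python3 - <<'E'
from h import *
c=get_calibration("wrist")
s=lambda u,v,z:un(c,u*.64,v*.64,z)[:2]
P=[s(*p,.056) for p in((374,208),(408,208),(409,316),(376,314))];m=sum(P)/4;d=(P[0]-P[3])+(P[1]-P[2]);sy=np.arctan2(d[1],d[0])
print("strip",m,sy,[np.linalg.norm(P[i]-P[(i+1)%4]).round(3) for i in range(4)])
O=[s(*p,.026) for p in((360,178),(421,177),(468,222),(466,283),(425,323),(360,323),(319,287),(317,223))];print("octa",sum(O)/8)
F=[s(589,238,.038),s(586,412,.038)];print("fence inner",np.round(F,4).tolist())
print("base TL",s(549,219,.015))
print(to([m[0],m[1],.047],sy))
E
```

```text
strip [0.59731301 0.32158852] 0.06895312615825591 [np.float64(0.02), np.float64(0.069), np.float64(0.021), np.float64(0.067)]
octa [0.59607202 0.32202871]
fence inner [[0.6172, 0.1964], [0.4922, 0.1775]]
base TL [0.62421448 0.21728633]
([0.04, -0.1, 2.37], -0.004)
```

```bash
python3 -m inch '[0.04,-0.09,0.9,0,0,0, 0.04,-0.09,0.9,0,0,0]'
python3 -m inch '[0,0,0.9,0,0,0, 0,0,0.9,0,0,0]'
python3 -m inch '[0,0,0.3,0,0,0, 0,0,0.51,0,0,0, 0,0,0.51,0,0,0, 0,0,0.51,0,0,0, 0,0,0.51,0,0,0]'
python3 -m inch '[0,0,0,0,0,0, 0,0,0,0,0,0, 0,0,0,0,0,0, 0,0,0,0,0,0, 0,0,0,0,0,0, 0,0,0,0,0,0, 0,0,0,0,0,0, 0,0,0,0,0,0, 0,0,0,0,0,0]' 8 35
python3 -m inch '[0,0,-0.2,0,0,0, 0,0,-0.6,0,0,0, 0,0,-1,0,0,0, 0,0,-1,0,0,0]'
python3 - <<'E'
from h import *
print(to([.557,.1314,.145],.125),get_obs()["position"],yaw())
E
```

```text
time: 10.85
position: [0.5987, 0.3215, 0.1654]
tool_rot: [1.0, 0.031, 0.002, -0.001]
ft_force: [-0.9, -0.1, -0.9]
grip_width: 0.06
grip_force: 0.0
time: 11.02
position: [0.5966, 0.3209, 0.0903]
tool_rot: [1.0, 0.031, -0.001, 0.0]
ft_force: [-0.5, 0.1, 0.3]
grip_width: 0.0598
grip_force: 0.0
time: 11.43
position: [0.5975, 0.3215, 0.0519]
tool_rot: [1.0, 0.031, 0.0, -0.0]
ft_force: [0.0, -0.1, 0.6]
grip_width: 0.0602
grip_force: 0.0
time: 12.18
position: [0.597, 0.3226, 0.0518]
tool_rot: [0.999, 0.032, 0.0, -0.0]
ft_force: [0.1, 0.6, 1.0]
grip_width: 0.0215
grip_force: 35.0
time: 12.52
position: [0.6009, 0.3239, 0.138]
tool_rot: [0.999, 0.032, 0.006, -0.002]
ft_force: [2.5, 1.1, -1.1]
grip_width: 0.0217
grip_force: 35.0
([-0.7, 2.37, -0.1], -0.039) [0.60086018 0.32391086 0.13797363] 0.06442275851363002
```

```bash
python3 -m inch '[-0.25,0.8,0,0,0,0, -0.25,0.8,0,0,0,0, -0.25,0.8,0,0,0,0]'
python3 -m inch '[-0.25,0.8,0,0,0,0, -0.25,0.8,0,0,0,0, -0.25,0.8,0,0,0,0]'
python3 -m inch '[-0.2,0.77,0,0,0,-0.039, -0.2,0.77,0,0,0,-0.039, -0.2,0.77,0,0,0,-0.039, -0.2,0.77,0,0,0,-0.039, -0.2,0.77,0,0,0,-0.039, -0.2,0.77,0,0,0,-0.039, -0.2,0.77,0,0,0,-0.039]'
python3 - <<'E'
from h import *
print(to([.557,.1314,.145],.125),get_obs()["position"],yaw())
see("wrist","w6")
E
```

```text
time: 12.77
position: [0.578, 0.2526, 0.1303]
tool_rot: [1.0, 0.031, -0.004, 0.002]
ft_force: [-0.8, 0.5, -2.2]
grip_width: 0.0215
grip_force: 35.0
time: 13.02
position: [0.5626, 0.188, 0.1303]
tool_rot: [1.0, 0.031, -0.003, 0.001]
ft_force: [-0.6, 0.7, -2.6]
grip_width: 0.0221
grip_force: 35.0
time: 13.6
position: [0.5535, 0.1308, 0.1316]
tool_rot: [0.998, 0.063, 0.0, -0.0]
ft_force: [0.1, -0.1, -2.4]
grip_width: 0.0215
grip_force: 35.0
([0.04, -0.0, -0.17], 0.001) [0.55346347 0.1308289  0.13157198] 0.12687988040793324
```

View pics/w6.png

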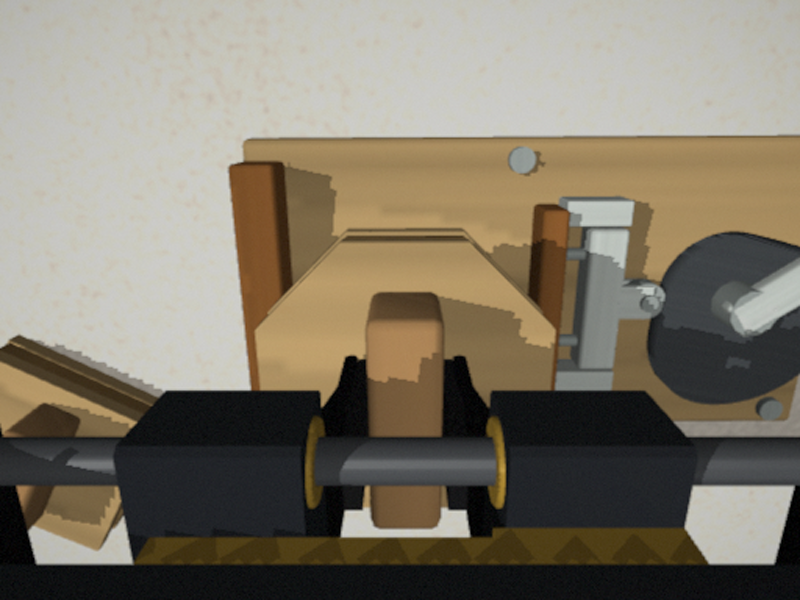

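```bash
python3 - <<'E'
from h import *
c=get_calibration("wrist")
s=lambda u,v,z:un(c,u*.64,v*.64,z)[:2]
p1,p2=s(245,140,.015),s(790,135,.015);d=p1-p2;print("edge",p1,p2,"yaw",np.arctan2(-d[0],d[1]))
for yw in(.125,):
    X=np.array([np.cos(yw),np.sin(yw)]);Y=np.array([-np.sin(yw),np.cos(yw)])
    print("x0 from edge",np.mean([p1@X,p2@X])-.075)
    for n,p,z in(("fence outer",(231,166),.038),("fence inner top corner",(281,163),.038),("fence inner bottom?",(291,280),.015),("pad face corner",(534,207),.039),("pad face bottom",(530,300),.02),("pad back",(569,210),.039),("tcp",None,0),("cam hub",(740,310),.048),("slide end x",(595,198),.039)):
        q=get_obs()["position"][:2] if p is None else s(*p,z); print(n,(q@X).round(4),(q@Y).round(4))
# octa held: top front edge
zt=get_obs()["position"][2]-.0518+.026
for p in((342,240),(466,241),(553,332),(255,332)): q=s(*p,zt);print("octa v",(q@X).round(4),(q@Y).round(4))
E
```

```text
edge [0.62142715 0.2135062 ] [ 0.65538643 -0.03442154] yaw 0.1361253958728346
x0 from edge 0.5695893930954075
fence outer 0.6332 0.1347
fence inner top corner 0.6345 0.1134
fence inner bottom? 0.5762 0.1174
pad face corner 0.6163 0.0049
pad face bottom 0.5677 -0.0011
pad back 0.615 -0.0103
tcp 0.5654 0.0607
cam hub 0.5724 -0.0873
slide end x 0.6202 -0.021
octa v 0.6156 0.0806
octa v 0.6154 0.0417
octa v 0.5848 0.0117
octa v 0.5846 0.1105
```

```bash
python3 -m inch '[0.05,0.028,0.1,0,0,-0.003, 0.05,0.028,0.3,0,0,-0.003, 0.05,0.028,0.5,0,0,-0.003, 0.05,0.028,0.62,0,0,-0.003, 0.05,0.028,0.7,0,0,-0.003, 0.05,0.028,0.7,0,0,-0.003, 0.05,0.028,0.7,0,0,-0.003]'
python3 -m inch '[0,0,0.05,0,0,0, 0,0,0.1,0,0,0, 0,0,0.1,0,0,0, 0,0,0.1,0,0,0]'
python3 - <<'E'
from h import *
see("wrist","w7")
E
```

```text
time: 14.23
position: [0.5576, 0.128, 0.0755]
tool_rot: [0.998, 0.065, -0.0, -0.0]
ft_force: [0.2, 1.0, -1.9]
grip_width: 0.0218
grip_force: 35.0
time: 14.57
position: [0.5575, 0.1279, 0.0678]
tool_rot: [0.998, 0.065, 0.0, 0.0]
ft_force: [-0.1, 0.2, -2.6]
grip_width: 0.0215
grip_force: 35.0
```

View pics/w7.png

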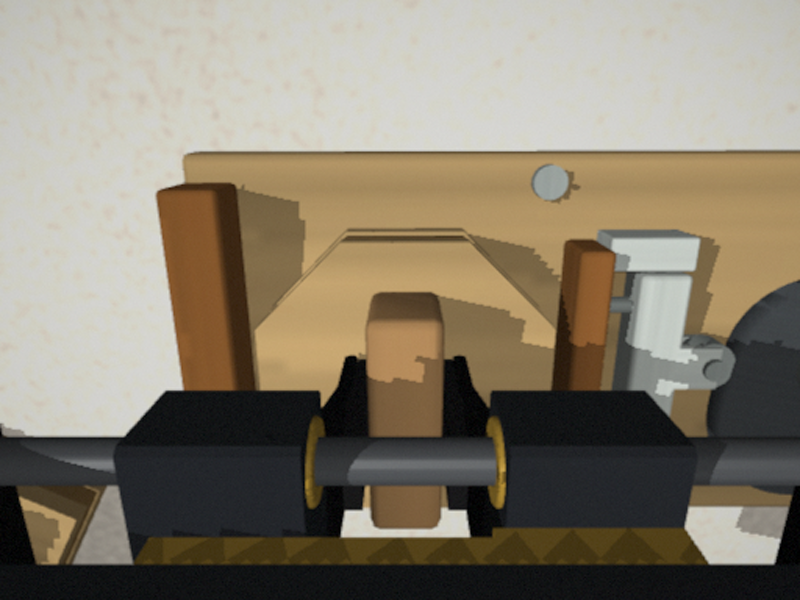

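```bash
python3 -m inch '[0,0,0.02,0,0,0, 0,0,0.02,0,0,0, 0,0,0.02,0,0,0]'
python3 -m inch '[0,0,0.015,0,0,0, 0,0,0.015,0,0,0, 0,0,0.015,0,0,0]'
```

```text
time: 14.87
position: [0.558, 0.1279, 0.0668]
tool_rot: [0.998, 0.065, 0.001, 0.0]
ft_force: [-0.6, -0.7, 1.7]
grip_width: 0.0219
grip_force: 35.0
time: 15.12
position: [0.558, 0.1279, 0.0668]
tool_rot: [0.998, 0.065, 0.001, 0.0]
ft_force: [-2.0, -0.8, 10.8]
grip_width: 0.0218
grip_force: 35.0
```

```bash
python3 -m inch '[0,0,-0.015,0,0,0, 0,0,-0.015,0,0,0, 0,0,-0.015,0,0,0, 0,0,-0.015,0,0,0, 0,0,-0.015,0,0,0]' 45
python3 -m inch '[0,0,-0.2,0,0,0, 0,0,-0.9,0,0,0, 0,0,-0.9,0,0,0]'
python3 -m inch '[0,0,-0.9,0,0,0, 0,0,-0.9,0,0,0]'
python3 -m inch '[0.08,0.8,-0.3,0,0,0, 0.08,0.8,-0.3,0,0,0]' 60
python3 -m inch '[0.08,0.8,0,0,0,0, 0.08,0.8,0,0,0,0]'
python3 -m inch '[0.08,0.7,0,0,0,0, 0.08,0.7,0,0,0,0, 0.08,0.7,0,0,0,0, 0.08,0.7,0,0,0,0, 0.08,0.7,0,0,0,0, 0.08,0.7,0,0,0,0]'
python3 - <<'E'
from h import *
print(get_obs()["position"],yaw())
see("wrist","w8",["crank_grip","octa_mid","clamp"])
E
```

```text
time: 15.53
position: [0.5574, 0.1279, 0.0659]
tool_rot: [0.998, 0.065, -0.0, -0.0]
ft_force: [-0.1, 0.2, 0.6]
grip_width: 0.0427
grip_force: 0.0
time: 15.78
position: [0.5592, 0.1281, 0.141]
tool_rot: [0.998, 0.065, 0.002, 0.0]
ft_force: [0.8, -0.7, 0.9]
grip_width: 0.0451
grip_force: 0.0
time: 15.95
position: [0.5574, 0.1279, 0.2117]
tool_rot: [0.998, 0.065, -0.0, -0.0]
ft_force: [1.7, 0.2, 0.0]
grip_width: 0.0451
grip_force: 0.0
time: 16.12
position: [0.5738, 0.0646, 0.2372]
tool_rot: [0.998, 0.066, 0.003, 0.001]
ft_force: [0.5, -0.2, -0.1]
grip_width: 0.0521
grip_force: 0.0
time: 16.28
position: [0.5883, -0.0005, 0.2354]
tool_rot: [0.998, 0.065, 0.002, 0.001]
ft_force: [0.5, 0.0, -0.5]
grip_width: 0.0583
grip_force: 0.0
time: 16.78
position: [0.5997, -0.0505, 0.2339]
tool_rot: [0.998, 0.066, -0.001, -0.0]
ft_force: [0.0, -0.8, -0.7]
grip_width: 0.06
grip_force: 0.0
[ 0.59974367 -0.05046705  0.23386034] 0.13168213403644172
crank_grip 0.84 centroid 282.0 160.4 rect [282.0, 160.1, 35.7, 24.3, 76.0] bbox [274.0, 143.0, 294.0, 182.0]
octa_mid 0.75 centroid 83.1 181.5 rect [82.7, 180.8, 105.8, 99.6, 41.2] bbox [25.0, 135.0, 138.0, 234.0]
octa_mid 0.37 centroid 242.8 186.2 rect [247.2, 187.6, 80.3, 102.9, 79.7] bbox [199.0, 141.0, 294.0, 232.0]
clamp 0.89 centroid 162.9 169.0 rect [147.6, 172.7, 134.7, 295.0, 89.5] bbox [0.0, 102.0, 293.0, 242.0]
```

View pics/w8.png

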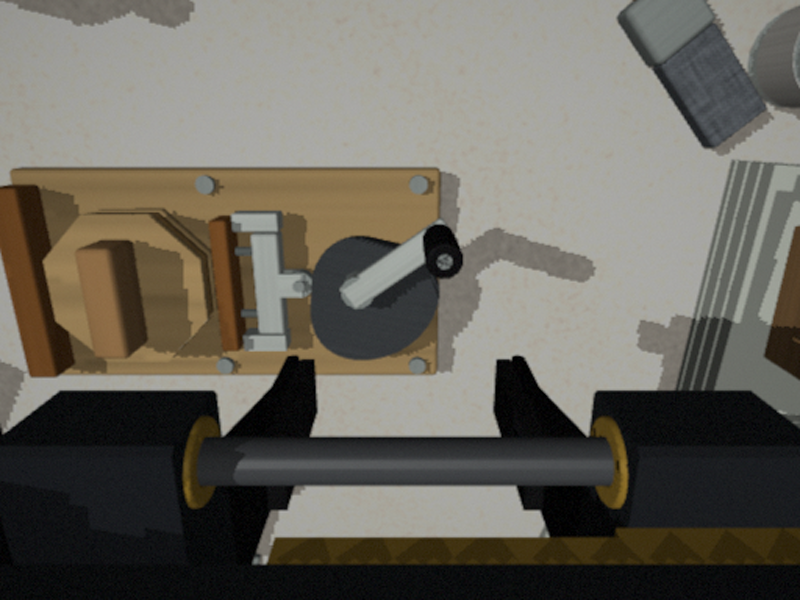

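```bash
python3 - <<'E'
from h import *
c=get_calibration("wrist")
s=lambda u,v,z:un(c,u*.64,v*.64,z)[:2]
h=s(444,261,.108);hb=s(434,235,.052);a=s(356,293,.050)
p1,p2=s(15,169,.015),s(438,168,.015);d=p1-p2
print("handle top",h,"bottom",hb,"axis",a,"r",np.linalg.norm(h-a),"edge yaw",np.arctan2(-d[0],d[1]))
p3=s(437,374,.015);e=(p2-p3);print("end edge yaw",np.arctan2(e[1],e[0]),np.linalg.norm(e),p2,p3)
yw=.13;X=np.array([np.cos(yw),np.sin(yw)]);Y=np.array([-np.sin(yw),np.cos(yw)])
v=h-a;print("angle in clamp deg",np.degrees(np.arctan2(v@Y,v@X)))
print(to([h[0],h[1],.095]))
for n,p,z in(("fence in bottom R",(70,372),.015),("pad face top",(212,220),.039),("axis",(356,293),.05)):
    q=s(*p,z);print(n,q@X,q@Y)
E
```

```text
handle top [ 0.62097857 -0.06834307] bottom [ 0.62290022 -0.06588307] axis [ 0.57913797 -0.02255729] r 0.062023964304363 edge yaw 0.13446986276793324
end edge yaw 0.14609860641582922 0.14843216689890765 [ 0.66010042 -0.06492786] [ 0.51324957 -0.08653653]
angle in clamp deg -55.0263211013874
([0.23, 0.25, 1.74], 0.0)
fence in bottom R 0.49880861262702375 0.11808433137674929
pad face top 0.6157583651106812 -0.007178693291947752
axis 0.5713269479291576 -0.09744300824292167
```

```bash
python3 -m inch '[0.24,0.245,0,0,0,0, 0.24,0.245,0.4,0,0,0, 0.24,0.245,0.8,0,0,0, 0.24,0.245,0.8,0,0,0]'
python3 -m inch '[0,0,0.4,0,0,0, 0,0,0.8,0,0,0, 0,0,0.93,0,0,0, 0,0,0.93,0,0,0, 0,0,0.93,0,0,0]'
python3 -m inch '[0,0,0,0,0,0, 0,0,0,0,0,0, 0,0,0,0,0,0, 0,0,0,0,0,0, 0,0,0,0,0,0, 0,0,0,0,0,0, 0,0,0,0,0,0, 0,0,0,0,0,0]' 8 20
python3 - <<'E'
from h import *
p=get_obs()["position"];A=np.array([.5785,-.0224]);print(p,yaw(),np.linalg.norm(p[:2]-A))
v=p[:2]-A;y=yaw();t=np.array([v@[np.cos(y),np.sin(y)],v@[np.sin(y),-np.cos(y)]]);print("tool-frame offs",t)
ph0=np.arctan2(-t[1],t[0]);print(np.degrees(ph0));r=.062
for k in range(-62,-182,-10):
    f=np.radians(k);print(k,np.round((np.array([r*np.cos(f),-r*np.sin(f)])-t)/.08,2).tolist())
E
```

```text
time: 17.32
position: [0.6179, -0.0675, 0.1644]
tool_rot: [0.998, 0.065, -0.006, -0.002]
ft_force: [-1.9, 0.6, -0.2]
grip_width: 0.0602
grip_force: 0.0
time: 17.73
position: [0.6225, -0.0688, 0.0966]
tool_rot: [0.998, 0.065, 0.0, 0.0]
ft_force: [0.8, 0.2, -0.6]
grip_width: 0.0601
grip_force: 0.0
time: 18.4
position: [0.6217, -0.0683, 0.0959]
tool_rot: [0.998, 0.065, -0.0, -0.001]
ft_force: [-0.7, 2.0, 0.9]
grip_width: 0.0193
grip_force: 20.0
[ 0.62166128 -0.06829665  0.09592452] 0.12969186857036163 0.06300316198337756
tool-frame offs [0.03686305 0.05109319]
-54.19005747115419
-62 [-0.1, 0.05]
-72 [-0.22, 0.1]
-82 [-0.35, 0.13]
-92 [-0.49, 0.14]
-102 [-0.62, 0.12]
-112 [-0.75, 0.08]
-122 [-0.87, 0.02]
-132 [-0.98, -0.06]
-142 [-1.07, -0.16]
-152 [-1.15, -0.27]
-162 [-1.2, -0.4]
-172 [-1.23, -0.53]
```

```bash
python3 -m inch '[-0.1,0.05,0,0,0,0, -0.22,0.1,0,0,0,0, -0.35,0.13,0,0,0,0, -0.49,0.14,0,0,0,0, -0.49,0.14,0,0,0,0]'
python3 -m inch '[-0.13,-0.02,0,0,0,0, -0.26,-0.06,0,0,0,0, -0.38,-0.12,0,0,0,0, -0.38,-0.12,0,0,0,0]'
python3 - <<'E'
from h import *
p=get_obs()["position"];A=np.array([.5785,-.0224]);v=p[:2]-A;print(p,np.linalg.norm(v),np.degrees(np.arctan2(v[1],v[0])-.133),yaw(),get_obs()["ft_force"])
E
```

```text
time: 18.82
position: [0.5841, -0.0843, 0.0959]
tool_rot: [0.998, 0.064, 0.001, -0.001]
ft_force: [1.0, 4.5, -0.2]
grip_width: 0.0192
grip_force: 20.0
time: 19.15
position: [0.554, -0.0788, 0.096]
tool_rot: [0.998, 0.065, 0.002, -0.0]
ft_force: [3.6, 4.4, -0.6]
grip_width: 0.0195
grip_force: 20.0
[ 0.55404431 -0.07882784  0.09595421] 0.06149944954769233 -121.05212728430774 0.12941683898539164 [ 3.60614154  4.4119357  -0.6382963 ]
```

Going well; low forces. Finish the turn.

```bash
python3 -m inch '[-0.11,-0.08,0,0,0,0, -0.2,-0.18,0,0,0,0, -0.28,-0.29,0,0,0,0, -0.33,-0.42,0,0,0,0, -0.36,-0.55,0,0,0,0, -0.37,-0.66,0,0,0,0, -0.37,-0.66,0,0,0,0, -0.37,-0.66,0,0,0,0]'
python3 - <<'E'
from h import *
p=get_obs()["position"];A=np.array([.5785,-.0224]);v=p[:2]-A;print(p,np.linalg.norm(v),np.degrees(np.arctan2(v[1],v[0])-.133),get_obs()["ft_force"])
E
```

```text
time: 19.82
position: [0.5182, -0.0303, 0.096]
tool_rot: [0.998, 0.065, 0.001, -0.0]
ft_force: [3.8, 3.2, -0.5]
grip_width: 0.0196
grip_force: 20.0
[ 0.51824215 -0.03033776  0.09595738] 0.06077842500670026 -180.11597658270125 [ 3.7984709   3.20785742 -0.48353304]
```

```bash
python3 -m inch '[0,0,0,0,0,0, 0,0,0,0,0,0, 0,0,0,0,0,0, 0,0,0,0,0,0, 0,0,0,0,0,0, 0,0,0,0,0,0]' 50
python3 -m inch '[0,0,-0.3,0,0,0, 0,0,-0.9,0,0,0, 0,0,-0.9,0,0,0]'
python3 -m inch '[0,0,-0.9,0,0,0, 0,0,-0.9,0,0,0]'
python3 -m inch '[-0.63,0.61,0,0,0,0, -0.63,0.61,0,0,0,0]'
python3 -m inch '[-0.63,0.61,0,0,0,0, -0.63,0.61,0,0,0,0]'
python3 -m inch '[-0.63,0.61,0,0,0,0, -0.63,0.61,0,0,0,0]'
python3 -m inch '[-0.63,0.61,0,0,0,0, -0.63,0.61,0,0,0,0, -0.63,0.61,0,0,0,0, -0.63,0.61,0,0,0,0, -0.63,0.61,0,0,0,0]'
python3 - <<'E'
from h import *
print(get_obs()["position"],yaw())
c,o=see("wrist","w9",["wheel_stand","wheel_grip"])
for d in cut_out("wrist","wheel_grip")[:3]:
    b=d["bbox"];print(d["conf"],b)
e=get_calibration("top");see("top","t9",["crank_grip","octa_mid","spacer_mid"])
A=np.array([.5785,-.0224])
print("expected handle px",proj(e,[.517,-.0306,.108]),proj(e,[.517,-.0306,.06]))
np.save("w9c.npy",c,allow_pickle=True)
E
```

```text
time: 20.32
position: [0.5166, -0.0312, 0.0957]
tool_rot: [0.998, 0.065, -0.0, -0.0]
ft_force: [0.5, 0.1, -0.1]
grip_width: 0.0476
grip_force: 0.0
time: 20.57
position: [0.5198, -0.0319, 0.1722]
tool_rot: [0.998, 0.065, 0.004, 0.001]
ft_force: [0.9, 0.2, 0.1]
grip_width: 0.0501
grip_force: 0.0
time: 20.73
position: [0.5166, -0.0311, 0.2412]
tool_rot: [0.998, 0.065, -0.0, -0.0]
ft_force: [1.1, -0.1, 0.9]
grip_width: 0.0501
grip_force: 0.0
time: 20.9
position: [0.474, -0.0868, 0.242]
tool_rot: [0.998, 0.067, 0.002, 0.002]
ft_force: [0.2, -0.4, -0.2]
grip_width: 0.0499
grip_force: 0.0
time: 21.07
position: [0.4279, -0.1422, 0.24]
tool_rot: [0.998, 0.065, -0.0, 0.0]
ft_force: [1.7, -0.5, 0.6]
grip_width: 0.0498
grip_force: 0.0
time: 21.23
position: [0.3842, -0.1974, 0.2398]
tool_rot: [0.998, 0.065, -0.0, 0.0]
ft_force: [0.4, -0.0, 0.2]
grip_width: 0.0499
grip_force: 0.0
time: 21.65
position: [0.3424, -0.2503, 0.2397]
tool_rot: [0.998, 0.065, 0.0, -0.0]
ft_force: [0.8, 0.1, 0.1]
grip_width: 0.0502
grip_force: 0.0
[ 0.34235586 -0.25030828  0.23968272] 0.12932494738374747
wheel_stand 0.7 centroid 282.3 301.9 rect [288.5, 291.0, 106.0, 95.0, 90.0] bbox [242.0, 238.0, 338.0, 344.0]
wheel_stand 0.55 centroid 262.2 114.0 rect [257.1, 110.4, 154.9, 132.6, 59.0] bbox [199.0, 30.0, 333.0, 191.0]
wheel_grip 0.93 centroid 237.8 172.0 rect [237.4, 171.5, 19.7, 32.1, 9.5] bbox [226.0, 158.0, 247.0, 186.0]
wheel_grip 0.79 centroid 456.0 198.6 rect [455.4, 198.4, 51.8, 19.8, 29.7] bbox [431.0, 181.0, 478.0, 216.0]
0.93 [226.1, 157.9, 247.0, 186.3]
0.79 [431.3, 181.4, 477.5, 216.1]
0.45 [251.7, 329.2, 267.2, 346.4]
octa_mid 0.76 centroid 183.7 167.6 rect [183.8, 167.8, 30.4, 29.7, 45.0] bbox [171.0, 151.0, 200.0, 181.0]
spacer_mid 0.76 centroid 325.9 151.2 rect [325.8, 151.0, 32.2, 12.7, 82.9] bbox [316.0, 134.0, 332.0, 168.0]
expected handle px [233.56189365 176.15972898] [233.90192491 177.86537257]
```

```bash
cat > wh.py <<'E'
from h import *
def rect(im,c,cen,z,half=.09,s=3):
    n=int(2*half*1000*s/1)//1;n=int(half*2000*s/2)
    g=np.linspace(-half,half,n);f=192/np.tan(np.radians(c["vertical_fov"])/2);T=np.array(c["T"])
    # rows: +x up ; cols: +y left
    XX,YY=np.meshgrid(cen[0]-g,cen[1]-g,indexing="ij")
    P=np.stack([XX,YY,np.full_like(XX,z)],-1)-T[:3,3];q=P@T[:3,:3]
    return cv2.remap(im,(c["cx"]+f*q[...,0]/q[...,2]).astype(np.float32),(c["cy"]+f*q[...,1]/q[...,2]).astype(np.float32),cv2.INTER_CUBIC),g
E
python3 - <<'E'
from wh import *
c=get_calibration("wrist");im=camera("wrist")
c0=un(c,262,114,.038)[:2];r,g=rect(im,c,c0,.038);gr=cv2.cvtColor(r,cv2.COLOR_RGB2GRAY)
px=g[1]-g[0];print(c0,r.shape,px)
h=cv2.HoughCircles(cv2.GaussianBlur(gr,(5,5),0),cv2.HOUGH_GRADIENT,1,5,param1=80,param2=15,minRadius=int(.061/px),maxRadius=int(.069/px))
print([] if h is None else [(np.round([c0[0]-(-.09+v*px) ,c0[1]-(-.09+u*px),R_*px],4).tolist()) for u,v,R_ in h[0][:5]])
# coarse wood-coloured mask (window frame, knob): R-B high
wood=((r[...,0].astype(int)-r[...,2])>40)
sub=cv2.resize(gr,(90,45),interpolation=cv2.INTER_AREA);ws=cv2.resize(wood.astype(np.uint8)*255,(90,45),interpolation=cv2.INTER_AREA)
ch="@#*+=-. "
for i in range(45): print("".join("W" if ws[i,j]>128 else ch[min(7,sub[i,j]//32)] for j in range(90)))
E
```

```text
[ 0.39543089 -0.24626064] (270, 270, 3) 0.0006691449814126421
[[0.3881, -0.2503, 0.0618]]
*++=======================================================================================
==========================================================================================
==========================================================================================
=======================================+++================================================
=================================+WWWWWWWW*++====+++W+====================================
==================================WWWWWWWWWWWWWWWWWWWW====================================
=============================+++WWWWWWWWWWWWWW##@@WWW*+++++++=============================
========================WWWWWWWWWWWW###@@@@###*****WWW++++++++++++++++++==================
========================WWWW#@@#####WWWWWWW#+++++++WWW*++++++++++++++++++++===============
=========================+WW*++++++**+=========+===+WW*++++++++++++===+++++===============
==========================WWW===++===*#*+====*@@@*==WWW+++*++=++======+++++===============
=========
[... 2384 characters left out ...]
=====*WWWWWW###+*#**+++++**++++++++++*+++++++++++++++++++++++==
===============================+WWWWWWWWW*=========+++++++++++++++++++++++=====++++++=====
===============================+WWW++++WW*=====================++=========================
===============================+WWW++++WW+================================================
=================================+WWWWW+==================================================
============================-=============================================================
==========================================================================================
==========================================================================================
```

```bash
cat >> wh.py <<'E'
def dots(c,im,c0):
    r,g=rect(im,c,c0,.038);px=g[1]-g[0];m=(r.max(2)<75).astype(np.uint8)
    n,l,st,ce=cv2.connectedComponentsWithStats(m);out=[]
    for i in range(1,n):
        a=st[i,4]*(px*1e3)**2;w,h=st[i,2:4]*px*1e3
        if 15<a<80 and w<12 and h<12: out.append([c0[0]-(-.09+ce[i][1]*px),c0[1]-(-.09+ce[i][0]*px)])
    wood=((r[...,0].astype(int)-r[...,2])>40).astype(np.uint8)
    return np.array(out),r,wood,px
E
python3 - <<'E'
from wh import *
c=get_calibration("wrist");im=camera("wrist");c0=np.array([.3881,-.2503])
D,r,wood,px=dots(c,im,c0)
C=np.array([.3881,-.2503]);v=D-C
for p,a in sorted(zip(D.tolist(),np.degrees(np.arctan2(v[:,1],v[:,0])).tolist()),key=lambda t:t[1]): print(np.round(p,4).tolist(),round(a,1),round(float(np.linalg.norm(p-C))*1e3,1))
# frame in plane z=.05
r5,g=rect(im,c,c0,.05);w5=((r5[...,0].astype(int)-r5[...,2])>40).astype(np.uint8)
cs,_=cv2.findContours(w5,cv2.RETR_CCOMP,cv2.CHAIN_APPROX_NONE)
for k in cs:
    if cv2.contourArea(k)*(px*1e3)**2>60:
        (x,y),(w,h),a=cv2.minAreaRect(k);print("wood",np.round([c0[0]+.09-y*px,c0[1]+.09-x*px],4).tolist(),round(w*px*1e3),round(h*px*1e3),round(a,1))
E
```

```text
[0.3415, -0.2621] -165.8 48.1
[0.3412, -0.2822] -145.8 56.7
[0.365, -0.2777] -130.1 35.8
[0.3607, -0.2878] -126.2 46.5
[0.3563, -0.2979] -123.7 57.3
[0.3709, -0.3042] -107.7 56.6
[0.3753, -0.2942] -106.2 45.7
[0.3797, -0.284] -103.9 34.8
[0.4031, -0.2848] -66.6 37.6
[0.4179, -0.2914] -54.1 50.7
[0.4159, -0.2758] -42.5 37.7
[0.424, -0.2535] -5.0 36.0
[0.4419, -0.2514] -1.2 53.8
[0.432, -0.2435] 8.8 44.4
[0.4399, -0.2336] 17.9 54.5
[0.4219, -0.2357] 23.4 36.8
[0.4046, -0.2066] 69.3 46.7
[0.3701, -0.2135] 116.1 40.9
[0.3606, -0.2008] 119.1 56.7
[0.3477, -0.2102] 135.2 56.9
[0.3573, -0.223] 138.5 41.1
[0.3397, -0.2461] 175.1 48.6
wood [0.3307, -0.2292] 19 18 18.4
wood [0.4375, -0.2385] 63 59 78.5
wood [0.4336, -0.2391] 47 46 78.7
```

```bash
python3 - <<'E'
from wh import *
c=get_calibration("wrist");C=np.array([.3861,-.2485]);t=np.linspace(0,2*np.pi,40)
b=np.array([226.1,157.9,247.0,186.3]);best=[]
for ph in range(100,260):
    k=C+.045*np.array([np.cos(np.radians(ph)),np.sin(np.radians(ph))])
    q=np.array([proj(c,[k[0]+.009*np.cos(a),k[1]+.009*np.sin(a),z]) for a in t for z in(.042,.102)])
    bb=np.r_[q.min(0),q.max(0)];best.append((np.abs(bb-b).sum(),ph,np.round(bb,1).tolist(),k.round(4).tolist()))
best.sort();print(*best[:3],sep="\n")
k=best[0][3];print(to([k[0],k[1],.24]),get_obs()["position"])
E
```

```text
(np.float64(9.505799980917772), 157, [225.6, 154.2, 248.9, 189.7], [0.3447, -0.2309])
(np.float64(9.593868108997924), 156, [224.8, 153.8, 248.2, 189.2], [0.345, -0.2302])
(np.float64(9.679337675209382), 155, [224.0, 153.4, 247.6, 188.8], [0.3453, -0.2295])
([0.06, -0.24, -0.0], 0.0) [ 0.3426453  -0.25047513  0.23971987]
```

```bash
python3 -m inch '[0.06,-0.24,0.1,0,0,0, 0.06,-0.24,0.5,0,0,0, 0.06,-0.24,0.9,0,0,0, 0.06,-0.24,0.9,0,0,0]'
python3 -m inch '[0,0,0.4,0,0,0, 0,0,0.8,0,0,0, 0,0,0.96,0,0,0, 0,0,0.96,0,0,0, 0,0,0.96,0,0,0]'
python3 -m inch '[0,0,0,0,0,0, 0,0,0,0,0,0, 0,0,0,0,0,0, 0,0,0,0,0,0, 0,0,0,0,0,0, 0,0,0,0,0,0, 0,0,0,0,0,0, 0,0,0,0,0,0]' 8 15
python3 - <<'E'
from h import *
p=get_obs()["position"];C=np.array([.3861,-.2485]);v=p[:2]-C;print(p,np.linalg.norm(v),np.degrees(np.arctan2(v[1],v[0])),yaw())
E
```

```text
time: 22.48
position: [0.3426, -0.2285, 0.164]
tool_rot: [0.998, 0.065, -0.003, -0.004]
ft_force: [-0.7, 1.6, -0.3]
grip_width: 0.0501
grip_force: 0.0
time: 22.9
position: [0.345, -0.2315, 0.0914]
tool_rot: [0.998, 0.065, -0.0, -0.0]
ft_force: [0.7, -0.8, 1.1]
grip_width: 0.0499
grip_force: 0.0
time: 23.57
position: [0.3447, -0.2311, 0.0913]
tool_rot: [0.998, 0.065, 0.0, 0.0]
ft_force: [0.5, 0.6, 5.8]
grip_width: 0.0174
grip_force: 15.0
[ 0.34471833 -0.23114958  0.09129879] 0.04487181284513127 157.2527696156395 0.13016763200375925
```

```bash
python3 -m inch '[-0.045,0.096,0,0,0,0, -0.07,0.19,0,0,0,0, -0.08,0.288,0,0,0,0, -0.07,0.386,0,0,0,0, -0.045,0.48,0,0,0,0, -0.015,0.55,0,0,0,0, 0.016,0.598,0,0,0,0, 0.016,0.598,0,0,0,0, 0.016,0.598,0,0,0,0]'
python3 - <<'E'
from h import *
p=get_obs()["position"];C=np.array([.3861,-.2485]);v=p[:2]-C;print(p,np.linalg.norm(v),np.degrees(np.arctan2(v[1],v[0]))%360)
E
python3 -m inch '[0,0,0,0,0,0, 0,0,0,0,0,0, 0,0,0,0,0,0, 0,0,0,0,0,0, 0,0,0,0,0,0]' 45
python3 -m inch '[0,0,-0.3,0,0,0, 0,0,-0.9,0,0,0, 0,0,-0.9,0,0,0]'
python3 -m inch '[0,0,-0.96,0,0,0, 0,0,-0.96,0,0,0, 0,0,-0.96,0,0,0, 0,0,-0.96,0,0,0, 0,0,-0.96,0,0,0]'
python3 - <<'E'
from wh import *
c=get_calibration("wrist");im=camera("wrist");c0=np.array([.3861,-.2485])
D,r,wood,px=dots(c,im,c0);v=D-c0
for p,a in sorted(zip(D.tolist(),np.degrees(np.arctan2(v[:,1],v[:,0])).tolist()),key=lambda t:t[1]): print(np.round(p,4).tolist(),round(a,1),round(float(np.linalg.norm(p-c0))*1e3,1))
r5,g=rect(im,c,c0,.05);w5=((r5[...,0].astype(int)-r5[...,2])>40).astype(np.uint8)
cs,_=cv2.findContours(w5,cv2.RETR_CCOMP,cv2.CHAIN_APPROX_NONE)
for k in cs:
    if cv2.contourArea(k)*(px*1e3)**2>60:
        (x,y),(w,h),a=cv2.minAreaRect(k);print("wood",np.round([c0[0]+.09-y*px,c0[1]+.09-x*px],4).tolist(),round(w*px*1e3),round(h*px*1e3),round(a,1))
E
```

```text
time: 24.32
position: [0.353, -0.2794, 0.0913]
tool_rot: [0.998, 0.065, 0.001, 0.001]
ft_force: [0.7, -0.8, 4.8]
grip_width: 0.0173
grip_force: 15.0
[ 0.3529772  -0.27937207  0.09130331] 0.04527918141731279 222.985710558601
time: 24.73
position: [0.3519, -0.278, 0.0907]
tool_rot: [0.998, 0.065, -0.0, -0.0]
ft_force: [-0.4, 0.1, 0.1]
grip_width: 0.0416
grip_force: 0.0
time: 24.98
position: [0.3537, -0.2802, 0.1667]
tool_rot: [0.998, 0.065, 0.002, 0.003]
ft_force: [0.7, -0.0, 0.0]
grip_width: 0.0447
grip_force: 0.0
time: 25.4
position: [0.3517, -0.2778, 0.2392]
tool_rot: [0.998, 0.065, -0.0, -0.0]
ft_force: [-0.6, 0.1, 0.5]
grip_width: 0.045
grip_force: 0.0
[0.3476, -0.2493] -178.7 38.5
[0.332, -0.253] -175.3 54.3
[0.351, -0.2649] -154.9 38.7
[0.3649, -0.2903] -116.9 46.9
[0.3803, -0.295] -97.1 46.9
[0.4041, -0.28] -60.2 36.3
[0.4117, -0.2879] -57.0 47.0
[0.4191, -0.2961] -55.3 57.9
[0.4308, -0.2852] -39.4 57.8
[0.4162, -0.2722] -38.2 38.3
[0.4233, -0.2771] -37.5 46.9
[0.4259, -0.2481] 0.6 39.8
[0.438, -0.2373] 12.2 53.1
[0.4225, -0.2324] 23.9 39.9
[0.4054, -0.2135] 61.1 40.0
[0.4112, -0.1992] 63.0 55.3
[0.4, -0.2049] 72.4 45.7
[0.394, -0.1937] 81.8 55.4
[0.3886, -0.2109] 86.1 37.7
[0.3551, -0.2151] 132.8 45.6
wood [0.3389, -0.281] 19 19 0.0
wood [0.4377, -0.2384] 64 59 78.7
wood [0.4337, -0.2394] 46 46 78.7
```

```bash
python3 -m inch '[0.54,-0.78,0,0,0,0, 0.54,-0.78,0,0,0,0]'
python3 -m inch '[0.54,-0.78,0,0,0,0, 0.54,-0.78,0,0,0,0]'
python3 -m inch '[0.54,-0.78,0,0,0,0, 0.54,-0.78,0,0,0,0]'
python3 -m inch '[0.3,-0.9,-0.3,0,0,0, 0.3,-0.9,-0.3,0,0,0, 0.3,-0.9,-0.3,0,0,0, 0.3,-0.9,-0.3,0,0,0, 0.3,-0.9,-0.3,0,0,0, 0.3,-0.9,-0.3,0,0,0]'
python3 - <<'E'
from wh import *
c,o=see("wrist","w11",["octa_mid","crank_grip"]);im=camera("wrist");print(get_obs()["position"])
yw=.131;X=np.array([np.cos(yw),np.sin(yw)]);Y=np.array([-np.sin(yw),np.cos(yw)])
O=.5695*X-.0155*Y   # clamp origin estimate
f=192/np.tan(np.radians(c["vertical_fov"])/2);T=np.array(c["T"])
yy=np.linspace(.16,-.17,110);xx=np.linspace(.085,-.085,30)
P=np.array([[np.r_[O+a*X+b*Y,.041]-T[:3,3] for b in yy] for a in xx])@T[:3,:3]
r=cv2.remap(im,(c["cx"]+f*P[...,0]/P[...,2]).astype(np.float32),(c["cy"]+f*P[...,1]/P[...,2]).astype(np.float32),cv2.INTER_LINEAR).astype(int)
g=r.mean(2);w=r[...,0]-r[...,2];ch="@#*+=-. "
for i in range(30): print("".join(("R" if w[i,j]>85 else "w") if w[i,j]>55 else ch[min(7,int(g[i,j])//32)] for j in range(110)))
print("expected handle",proj(c,[.517,-.0306,.108]),proj(c,[.517,-.0306,.05]))
E
```

```text
time: 25.62
position: [0.3862, -0.2106, 0.238]
tool_rot: [0.998, 0.062, -0.001, -0.002]
ft_force: [0.8, 0.7, -1.8]
grip_width: 0.0446
grip_force: 0.0
time: 25.78
position: [0.421, -0.1411, 0.2379]
tool_rot: [0.998, 0.064, -0.002, -0.002]
ft_force: [-0.1, -0.1, -0.0]
grip_width: 0.0451
grip_force: 0.0
time: 25.95
position: [0.4559, -0.0734, 0.2379]
tool_rot: [0.998, 0.065, -0.002, -0.001]
ft_force: [0.0, -0.3, 0.3]
grip_width: 0.0451
grip_force: 0.0
time: 26.45
position: [0.47, -0.0024, 0.2625]
tool_rot: [0.998, 0.064, -0.001, -0.0]
ft_force: [0.3, 0.8, -0.9]
grip_width: 0.0451
grip_force: 0.0
octa_mid 0.92 centroid 130.8 57.2 rect [129.5, 57.2, 110.7, 102.9, 86.1] bbox [76.0, 4.0, 186.0, 113.0]
octa_mid 0.45 centroid 295.6 127.4 rect [295.2, 127.2, 29.0, 22.6, 45.0] bbox [284.0, 115.0, 312.0, 142.0]
[ 0.47054711 -0.00265936  0.26327778]
@@@@@@@@@@@@@@@@@@@@@@@@@@@@@@@@@@@@@@@@@@@@@@@@@@@@@@@@@@@@@@@@@@@@@@@@@@@@@@@@@@@@@@@@@@@@@@@@@@@@@@@@@@@@@@
@@@@@@@@@@@@@@@@@@@@@@@@@@@@@@@@@@@@@@@@@@@@@@@@@@@@@@@@@@@@@@@@@@@@@@@@@@@@@@@@@@@@@@@@@@@@@@@@@@@@@@@@@@@@@@
@@@@@@@@@@@@@@@@@@@@@@@@@@@@@
[... 2450 characters left out ...]
******+*www+wwwwwwwwwwwwwwwwwwwwwwwwwwww++@@@@*w********ww++++=----------
----=wwwwww#@@#*******wwwwwwwwwwwwwwwwwwwwwwww++++**wwwwwwwwwwwwwwwwwwwwwwwww#@@@@@@@*******++*++++-----------
=--------wwwwww******wwwwwwwwwwwwwwwwwwwwwwwwww++**wwwwwwwwwwwwwwwwwwwwwwwwww*@@@#**@@#*********+++==---=-----
++=--=-=-=-=----==========-====-==-====-=======-=-===-=--=-=--=----=====-=-==-+@@*+*#@*-=++++++++++++++++==---
+==-----------------=--------=-------------------------=----=-------=----------=@@@@@*-----==+++++++++++++++++
==------------------------------------------------------------------=----------------------------===++++++++++
expected handle [298.90108871 130.36824697] [292.55529866 122.08707671]
```

```bash
python3 -c "
from rig import *
print(hand_in())"
```

```text
the job is handed in; nothing more can be done
None
```

I handed the job in at about 27 s: spacer in the empty basket, octagonal board clamped against the fence with the crank at mid-dwell, and the wheel's three-dot sector centred in its window to within about 1.5°.

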